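# Fish the jig's tongue forward and lock it with the ball-lock pin

## Robot

A 6-joint arm with a two-finger parallel gripper is mounted at the origin on the work surface. World frame = base frame: x ahead of the robot, y to its left, z up, the work surface at z = 0. Lengths are in m, angles in rad, forces in N, time in s.
With the tool pointing down it reaches from about 0.375 to 0.975 m from the base axis. Payload 3.8 kg.
Tool frame: the origin (TCP) lies on the centre line of the jaws, within the pads' length; the fingertips stand 25 mm ahead of it and the grasp point (between the pads) lies 6 mm ahead of it; y points along the fingers, z is the direction in which the jaws open and shut, and the axes are right-handed (so a half turn about y gives the same grasp; the last joint's range is limited). The gripper opens to 85 mm and grips with 20 to 120 N. Pads are 22 mm wide; open, the fingers measure 114 mm over their backs; the gripper's body (76 mm by 85 mm) begins 54 mm behind the grasp point. The pads swing forward as they close: fully open they stand 13 mm farther back than shut.
Start: joints at [-1.324, 0.264, 1.604, -0, 1.274, -0.037], TCP at [0.189, -0.648, 0.256] pointing down, gripper open.
Joint ranges: [-2.63, 2.63], [-0.94, 2.18], [0.31, 2.57], [-1.31, 4.45], [0, 2.66], [-2.55, 2.55]. Speed limits (rad/s): [2.57, 2.57, 3.14, 3.14, 3.14, 3.14].

## Interface

Orientations are given as a rotation vector (axis times angle).
In Python, from workcell import bot gives the robot as it stands.
- The arm moves only by the shell command python3 -m jog 'ROWS' [FORCE]. ROWS is JSON, a list of rows, each a list of 5 numbers: the shift along the world's x, y, z in mm, then the turn about the world's z in degrees, then the finger opening in mm, from 0 to 85.4. A call has exactly 10 rows; each row is the pose to reach, as a shift and turn from the pose commanded when the call began; what a row does not reach only later rows make up. A row lasts 1/8 s, in which the tool goes at most 62.5 mm and 10.7 degrees, less where a joint would pass 70% of its speed; a pose out of reach is approached as far as the arm can. A call with a gripper value outside its range is refused whole. The fingers move at their own pace and stop on an object; FORCE is the grip in N (left out, the last holds). Time passes only in rows, so rows that repeat a pose let the fingers close, or fill a call up. It gives the time, the measured TCP pose, the force and the opening at its end, in the units of the state.
- bot.read_state(): the state, without advancing time (a new reading comes with each control period).
- bot.read_camera(name): name is "scene" or "top" or "wrist"; returns a dict with "pixels" (420x560x3 uint8, red, green, blue), "fx", "fy", "cx", "cy" (pixels), "R" (3x3) and "t" (3): a world point X has camera coordinates R X + t. Camera axes: x right, y down, z forward; pixel columns grow to the right and rows downward; lengths in m; the calibration is good to about 2 mm. A picture is of the moment at which its call begins. There is no depth.
- bot.finish_job(): hands the job in, once; it reports no verdict.
The state is a dict: "time": time; "q": joint angles; "joint_vel": joint speeds; "joint_torque": joint torques, N m; "tool_pos": TCP position; "tcp_rot": TCP orientation; "wrist_force": force on the tool from outside, world axes, zero at the start; "torque": the same for the moment, N m; "width": opening from 0.0 (shut) to 1.0 (fully open).
Only numpy, scipy, OpenCV 4.12 (cv2) and the standard library are available. Lean on these libraries where they do the work, as an engineer would, in place of code of your own. Each camera call takes 0.05 s, during which the arm holds its last target.

## Task

On the assembly jig the orange tongue has slid back along its narrow slot: take the yellow-handled bent rod from its rest, drag the tongue with the rod (fingers off the tongue) fully home against the stop under the bridge, then hang the rod back in its rest as it was. Then press the red button of the ball-lock pin that stands in the bridge, push the pin down by it through bridge, tongue and plate until its black head sits on the bridge, and let go so that the button springs up and the balls lock. Leave the other things on the bench where they lie.

Things in the scene. Friction and masses are not known exactly. Their poses are not given: they have to be found in the camera images.
- jig: Fixed jig. Origin on the bench under the slot's centre line; y runs along the slot to its home (bridge) end, x across, z up. Slot: x -14.5 to 14.5, y -125 mm to the stop face at y 90, floor z 40, tops of its 14 mm blue walls z 84. Bridge over it: x -35 to 35, y 47 to 93, z 64 to 84. Plate (z 30 to 40, hollow below): x -50 to 110, y -135 to 105. Beyond x 45 stand a module and a clamp, up to z 85.
- jig_hole (a point): Centre of the mouth of the 13.5 mm vertical hole on top of the bridge (jig x 0, y 70, z 84 mm); the plate has the same hole below it.
- tongue: Orange loose block, 26 (x) by 70 (y) by 18 (z) mm, about 90 g, lying on the slot's floor. Origin at the centre of its underside, axes like the jig's. Home (front face on the stop) its origin is at jig y 55 mm; it starts 40 to 85 mm behind that. Its rear face is 35 mm behind its origin. It drags with about 1 N.
- tongue_hole (a point): Centre of the tongue's vertical 15 mm through hole, on its top face, 15 mm forward of its origin; home it lies under jig_hole.
- rod: Bent rod, about 110 g. Origin at the centre of its yellow handle, 130 (x) by 14 (y) by 22 (z) mm; a 7 mm steel bar goes on along +x to x 125 mm and there bends straight down (-z), ending 78.5 mm below the origin. Centre of mass some 20 mm from the origin towards the bend.
- rod_tip (a point): Lower end of the bent rod's leg (rod x 125, y 0, z -78.5 mm), leg 7 mm thick.
- rest: Fixed stand for the rod. Origin on the bench under its centre; x along the rod, leg end at +x. Two forked posts at x -50 and 50 mm (12 mm thick along x, 34 mm wide, 88 mm free between them) hold the handle in notches 22 mm wide, open upwards: floor z 85, prong tops z 105, handle centre then at z 96 mm. Foot 160 by 80 by 10 mm.
- pin: Loose upright ball-lock pin, 150 g. Origin on its axis under its black head (28 mm diameter, 20 high), z up; 12 mm shank down to 76.5 mm below, tapered tip. Parked it stands on its four balls on the bridge, origin 60.5 mm above the bridge top. Fully down the head rests on the bridge and the balls come out under the plate. The balls block it both ways unless the button is pressed.
- pin_top (a point): Centre of the top face of the red button (18 mm diameter) on the pin's head; 28 mm above the pin's origin when not pressed.
- pin_button (a joint): Travel of the pin's button, 0 = out (balls out), 0.005 m = fully pressed (balls in). Spring: 1.8 N at the start, 4.8 N fully pressed; then the pin slides easily.
- module_a: Black module with white caps, 50 by 70 by 38 mm; bystander, origin under its centre.
- module_b: Second black module, same; bystander.
- driver: Screwdriver lying on the bench, about 200 mm; bystander.
- bottle: Bottle, 48 mm diameter, 120 mm high; bystander, origin under its centre.
- cup_bin: Empty green bin, 100 by 120 by 50 mm; bystander, origin under its centre.
- tape: Cardboard ring, 90 mm across, 24 mm high; bystander, origin under its centre.
Things that resemble listed ones, but are neither listed nor needed, are in the scene too. There is more than one size of the pin; the job needs the larger.

How it is judged:
By the outcome, as a careful person would: the job done as asked, in the order asked, and still so for the second after the job is handed in, with the robot touching nothing.
It also fails if it takes over 64 s, if anything falls off the work surface, if the arm or the gripper's body presses on something with over 40 N, if the wrist force passes 120 N, or if a joint passes its speed limit or range.

## Working session

There is one attempt and no reset: what is moved stays moved. The work goes in short steps, Python scripts to look and compute and a shell command to move; the robot and the scene stay as the last step left them, time stands still between calls to the robot, and variables do not carry over. Pictures are saved under pics/ and viewed, and the job is handed in when it is done.

```bash
ls; mkdir -p pics; cat > h.py <<'E'
import numpy as np, cv2, pickle
from workcell import bot
def snap(names,tag):
    out={}
    for n in names:
        c=bot.read_camera(n); out[n]=c
        cv2.imwrite(f'pics/{tag}_{n}.png',cv2.cvtColor(np.asarray(c['pixels']),cv2.COLOR_RGB2BGR))
        pickle.dump(c,open(f'{tag}_{n}.pkl','wb'))
    return out
def load(tag,n): return pickle.load(open(f'{tag}_{n}.pkl','rb'))
def ray(c,u,v):
    R=np.array(c['R']);t=np.array(c['t'])
    d=R.T@np.array([(u-c['cx'])/c['fx'],(v-c['cy'])/c['fy'],1.]); o=-R.T@t
    return o,d/np.linalg.norm(d)
def onz(c,u,v,z):
    o,d=ray(c,u,v); return o+d*(z-o[2])/d[2]
def tri(obs):
    A=np.zeros((3,3));b=np.zeros(3);L=[]
    for c,u,v in obs:
        o,d=ray(c,u,v);P=np.eye(3)-np.outer(d,d);A+=P;b+=P@o;L.append((o,P))
    X=np.linalg.solve(A,b); return X,[round(1000*np.linalg.norm(P@(X-o)),2) for o,P in L]
def proj(c,X):
    p=np.array(c['R'])@np.array(X)+np.array(c['t']); return c['fx']*p[0]/p[2]+c['cx'],c['fy']*p[1]/p[2]+c['cy']
E
python3 - <<'E'
from h import *
o=snap(['scene','top','wrist'],'a')
for n,c in o.items():
    R=np.array(c['R']);print(n,c['fx'],c['cx'],c['cy'],'pos',-R.T@np.array(c['t']),'fwd',R[2])
print(bot.read_state())
E
```

```text
pics
scene 513.5993406885715 289.21475111286895 201.8236094844479 pos [ 1.23701811 -0.34139356  0.82625848] fwd [-0.65687772  0.3438804  -0.67101262]
top 498.0899455096752 274.5746947913867 208.72778330454037 pos [0.42590606 0.02910277 1.29070719] fwd [ 0.09883465  0.00502639 -0.99509118]
wrist 293.1210700037342 277.88105072175944 211.23300154291124 pos [ 0.25543817 -0.62910811  0.37336392] fwd [-0.26306495 -0.07433461 -0.96191018]
{'time': 0.15, 'q': array([-1.32389235e+00,  2.64595835e-01,  1.60504438e+00,  1.12673295e-05,
        1.27371542e+00, -3.69542248e-02]), 'joint_vel': array([-0.00023791, -0.00299749, -0.00391472, -0.00149209, -0.00121145,
        0.00210637]), 'joint_torque': array([ 5.19216501e-04, -5.15906024e+01, -3.67958665e+01, -8.44596320e-05,
        8.06301890e-03,  3.90625678e-05]), 'tool_pos': array([ 0.18888109, -0.64749431,  0.255246  ]), 'tcp_rot': array([-0.29585912,  2.07112511, -2.06745787]), 'wrist_force': array([ 0.22234285, -0.1975269 , -0.05223154]), 'torque': array([-0.0175833 , -0.01751732,  0.02224536]), 'width': 0.9998261676467476}
```

View pics/a_scene.png

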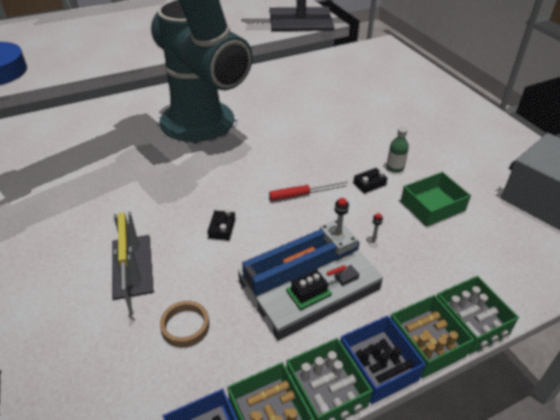

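View pics/a_top.png

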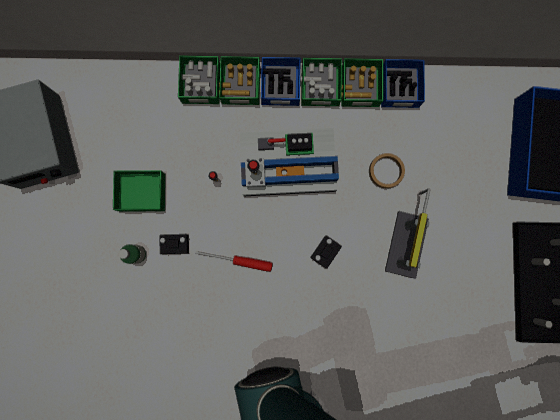

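View pics/a_wrist.png

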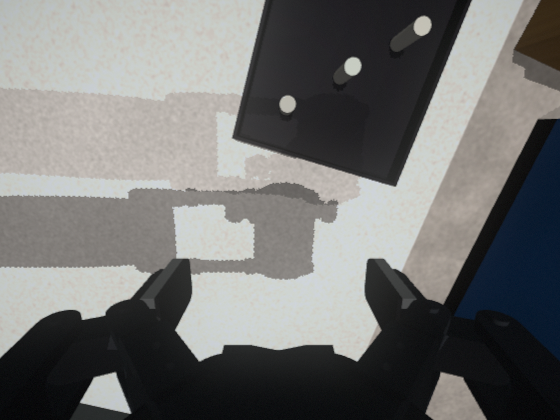

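```bash
python3 - <<'E'
from h import *
a=cv2.imread('pics/a_top.png');b=cv2.imread('pics/a_scene.png')
r=lambda im,x0,x1,y0,y1:cv2.resize(im[y0:y1,x0:x1],None,fx=5,fy=5,interpolation=cv2.INTER_CUBIC)
cv2.imwrite('pics/c1.png',r(a,200,350,125,205))
cv2.imwrite('pics/c2.png',r(a,360,450,175,285))
cv2.imwrite('pics/c3.png',r(b,235,390,190,310))
cv2.imwrite('pics/c4.png',r(b,90,220,200,320))
E
```

```text
(no output)
```

View pics/c1.png

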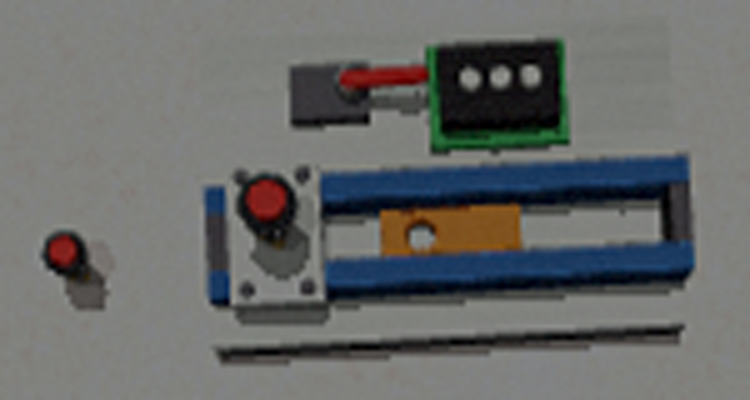

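View pics/c2.png

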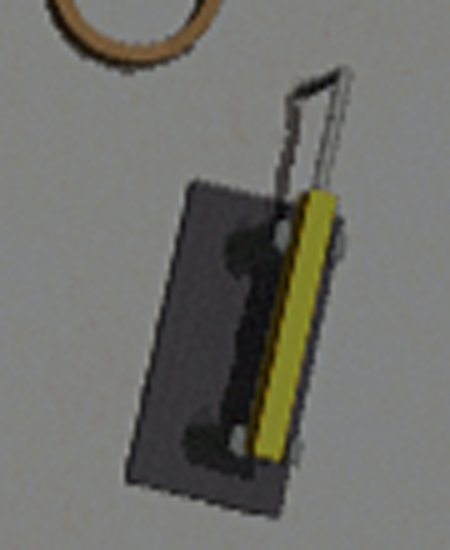

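View pics/c3.png

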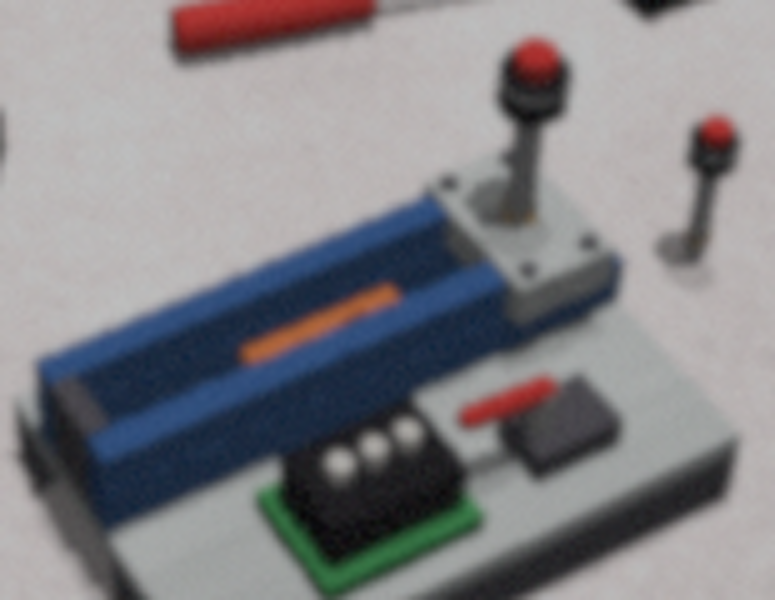

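View pics/c4.png

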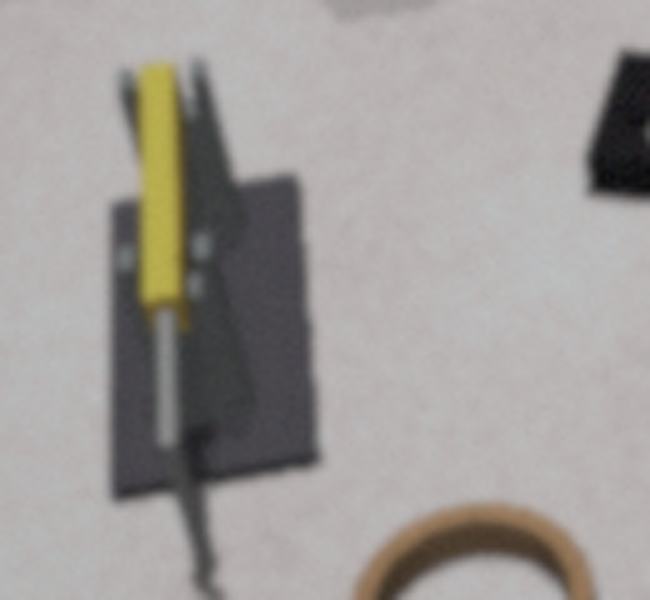

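```bash
python3 - <<'E'
from h import *
T=load('a','top');S=load('a','scene')
t=lambda x,y,o:(T,x/5+o[0]-.4,y/5+o[1]-.4)
s=lambda x,y,o:(S,x/5+o[0]-.4,y/5+o[1]-.4)
c1=(200,125);c2=(360,175);c3=(235,190);c4=(90,200)
np.set_printoptions(precision=4,suppress=True)
def m(n,a,b): X,e=tri([a,b]);print(n,X,e);return X
A=m('handle leg end top',t(322,193,c2),s(163,300,c4))
B=m('handle far end top',t(269,459,c2),s(157,65,c4))
d=A-B;print('len',np.linalg.norm(d),'ang',np.degrees(np.arctan2(d[1],d[0])),'mid',(A+B)/2)
m('pin top',t(267,199,c1),s(537,55,c3))
m('bridge hole base/shank at bridge',t(283,243,c1),s(518,217,c3))
# bridge corners in top
P={}
P['br back far(+x,+y?)']=m('bridge c scene(440,180)',t(237,170,c1),s(617,262,c3))
m('br -x,-y',t(325,300,c1),s(435,190,c3))
m('br +x,-y',t(321,168,c1),s(510,305,c3))
m('br -x,+y',t(232,305,c1),s(517,155,c3))
m('wall end outer +x,-y',t(688,157,c1),s(95,435,c3))
m('wall end outer -x,-y',t(692,255,c1),s(42,365,c3))
for n,p in dict(rear=(520,228),rearL=(520,208),rearR=(520,250),front=(380,232),hole=(421,235)).items():
    q=t(*p,c1);print(n,onz(*q,.058))
for n,p in dict(rl=(688,157),rr=(692,255),).items():
    q=t(*p,c1);print(n,onz(*q,.084))
E
```

```text
handle leg end top [ 0.5398 -0.3217  0.1057] [np.float64(0.01), np.float64(0.01)]
handle far end top [ 0.4133 -0.2947  0.1064] [np.float64(0.54), np.float64(0.54)]
len 0.12936978766578155 ang -12.029125635623704 mid [ 0.4766 -0.3082  0.106 ]
pin top [0.6375 0.0859 0.1724] [np.float64(0.08), np.float64(0.08)]
bridge hole base/shank at bridge [0.6343 0.0846 0.0816] [np.float64(2.91), np.float64(2.91)]
bridge c scene(440,180) [0.671  0.1086 0.079 ] [np.float64(3.27), np.float64(3.27)]
br -x,-y [0.606  0.0628 0.0813] [np.float64(2.18), np.float64(2.18)]
br +x,-y [0.6714 0.0637 0.0758] [np.float64(0.79), np.float64(0.79)]
br -x,+y [0.602  0.1067 0.0793] [np.float64(0.23), np.float64(0.23)]
wall end outer +x,-y [ 0.676  -0.116   0.0962] [np.float64(1.3), np.float64(1.3)]
wall end outer -x,-y [ 0.6295 -0.1185  0.088 ] [np.float64(0.46), np.float64(0.46)]
rear [ 0.6468 -0.0355  0.058 ]
rearL [ 0.6569 -0.0353  0.058 ]
rearR [ 0.6356 -0.0356  0.058 ]
front [0.6434 0.0346 0.058 ]
hole [0.6423 0.0141 0.058 ]
rl [ 0.6791 -0.1162  0.084 ]
rr [ 0.6303 -0.1185  0.084 ]
```

```bash
python3 - <<'E'
from h import *
from scipy.spatial.transform import Rotation as Ro
s=bot.read_state();R=Ro.from_rotvec(s['tcp_rot']).as_matrix();print(R.round(3));z=R[:,2];h=np.degrees(np.arctan2(z[1],z[0]));print('jaw heading',h,'turn needed',(78-h+90)%180-90)
print('shift',(np.array([.4766,-.3082,.102])-s['tool_pos'])*1000)
T=load('a','top');im=cv2.cvtColor(np.asarray(T['pixels']),cv2.COLOR_RGB2HSV)
m=cv2.inRange(im,(105,120,50),(120,255,255));m[:150]=0;m[200:]=0;m[:,:235]=0;m[:,345:]=0
# four edges of walls between cols 270..330
E=[[],[],[],[]]
for u in range(268,334):
    r=np.where(m[:,u])[0]; 
    g=np.split(r,np.where(np.diff(r)>2)[0]+1)
    if len(g)==2:
        for k,v in enumerate((g[0][0]-.5,g[0][-1]+.5,g[1][0]-.5,g[1][-1]+.5)):E[k].append(onz(T,u,v,.084)[:2])
for e in E:
    e=np.array(e);p=np.polyfit(e[:,1],e[:,0],1);print(len(e),'slope deg',np.degrees(np.arctan(p[0])),'x at y=0',p[1],'at .0859',np.polyval(p,.0859))
h=cv2.inRange(im,(10,120,90),(22,255,255));h[:155]=0;h[180:]=0;h[:,:260]=0;h[:,320:]=0
c=max(cv2.findContours(h,0,2)[0],key=cv2.contourArea);rc=cv2.minAreaRect(c);print(rc)
for q in cv2.boxPoints(rc):print(q,onz(T,*q,.058))
E
```

```text
[[-0.96  -0.     0.28 ]
 [-0.28   0.002 -0.96 ]
 [-0.    -1.    -0.002]]
jaw heading -73.73630848085988 turn needed -28.26369151914014
shift [ 287.71891119  339.29430598 -153.24599531]
66 slope deg -4.050939113148174 x at y=0 0.6707568918386744 at .0859 0.6646734306257007
66 slope deg -4.10534110536045 x at y=0 0.6572672112328583 at .0859 0.6511017738855832
66 slope deg -4.133927652487924 x at y=0 0.6276286460748634 at .0859 0.6214201283613824
66 slope deg -4.004692114140433 x at y=0 0.6140929655634005 at .0859 0.6080791833844718
((289.5091857910156, 170.6661376953125), (8.819732666015625, 27.457658767700195), 86.8201675415039)
[275.55685 167.0246 ] [0.65347297 0.03494773 0.058     ]
[302.97226 165.50153] [ 0.65866592 -0.03372886  0.058     ]
[303.46152 174.30768] [ 0.63634087 -0.03526998  0.058     ]
[276.0461  175.83075] [0.63116011 0.03328512 0.058     ]
```

```bash
python3 -m jog '[[40,45,0,-4,85],[80,90,0,-8,85],[120,135,0,-12,85],[160,185,0,-16,85],[195,230,0,-20,70],[230,270,0,-24,70],[260,310,-10,-28,60],[288,339,-25,-28,50],[288,339,-25,-28,50],[288,339,-25,-28,50]]' 60
python3 - <<'E'
from h import *
snap(['wrist'],'b')
E
```

```text
time: 1.4
tool_pos: [0.4767, -0.3092, 0.2312]
tcp_rot: [-0.216, -2.113, 2.114]
wrist_force: [-0.2, 0.6, 0.8]
width: 0.582
```

View pics/b_wrist.png

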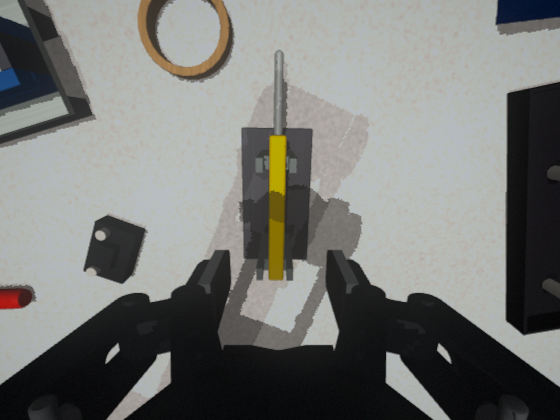

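```bash
python3 - <<'E'
from h import *
W=load('b','wrist');T=load('a','top')
im=cv2.cvtColor(np.asarray(W['pixels']),cv2.COLOR_RGB2HSV)
m=cv2.inRange(im,(22,120,60),(35,255,255));r=np.argwhere(m);print(r.min(0),r.max(0))
ends=[]
for v in (r[:,0].min(),r[:,0].max()):
    vv=v+ (3 if v<200 else -6); cc=np.where(m[vv])[0]; u=(cc.min()+cc.max())/2; X=onz(W,u,v,.107);ends.append(X);print(u,v,X, (cc.max()-cc.min()+1))
ends=np.array(ends);d=ends[0]-ends[1];print(np.linalg.norm(d),np.degrees(np.arctan2(d[1],d[0])),ends.mean(0))
# height: triangulate ends vs top view
for (u,v),(a,b) in zip([(277.5,136),(276.5,280)],[(424,213.2),(413.4,266.4)]):
    print(tri([(W,u,v),(T,a,b)]))
E
```

```text
[135 268] [279 286]
277.5 135 [ 0.53917103 -0.32259754  0.107     ] 18
275.5 279 [ 0.41384469 -0.29483909  0.107     ] 14
0.1283636361168355 -12.488789114773937 [ 0.47650786 -0.30871831  0.107     ]
(array([ 0.53912374, -0.32212263,  0.10518664]), [np.float64(0.82), np.float64(0.82)])
(array([ 0.41297254, -0.29529708,  0.10715671]), [np.float64(0.33), np.float64(0.33)])
```

```bash
python3 -m jog '[[0,0,-50,0,45],[0,0,-100,0,40],[0,0,-128,0,40],[0,0,-128,0,40],[0,0,-128,0,10],[0,0,-128,0,5],[0,0,-128,0,5],[0,0,-128,0,5],[0,0,-128,0,5],[0,0,-128,0,5]]' 100
python3 - <<'E'
from h import *
snap(['wrist'],'c')
E
```

```text
time: 2.7
tool_pos: [0.4782, -0.3103, 0.1058]
tcp_rot: [-0.221, -2.112, 2.118]
wrist_force: [-1.9, -1.0, 6.0]
width: 0.143
```

View pics/c_wrist.png

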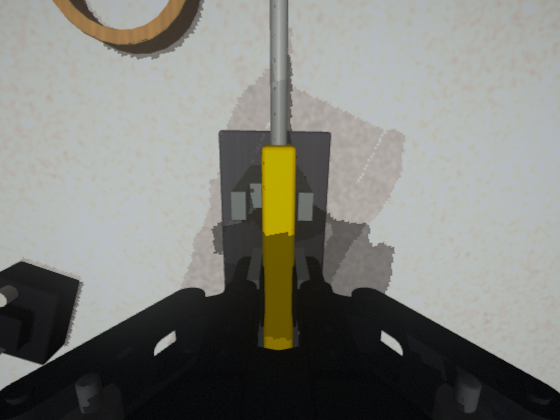

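```bash
python3 -m jog '[[0,0,20,0,5],[0,0,50,0,5],[0,0,85,0,5],[0,0,108,0,5],[10,50,112,4,5],[20,100,112,8,5],[30,150,112,12,5],[40,200,112,16,5],[45,236,112,16.4,5],[45,236,112,16.4,5]]' 100
python3 - <<'E'
from h import *
snap(['wrist','top','scene'],'d')
E
```

```text
time: 4.0
tool_pos: [0.5222, -0.0706, 0.2157]
tcp_rot: [-0.092, 2.178, -2.177]
wrist_force: [0.5, -0.9, -1.4]
width: 0.143
```

View pics/d_wrist.png

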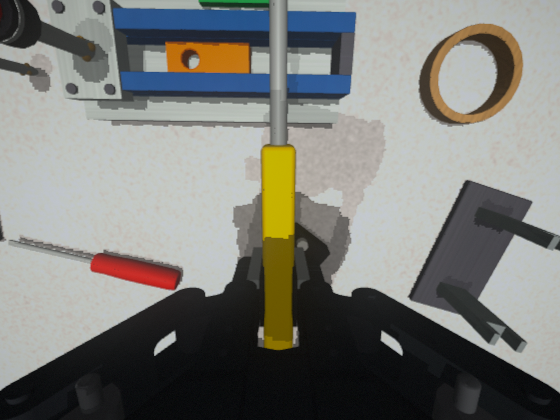

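View pics/d_scene.png

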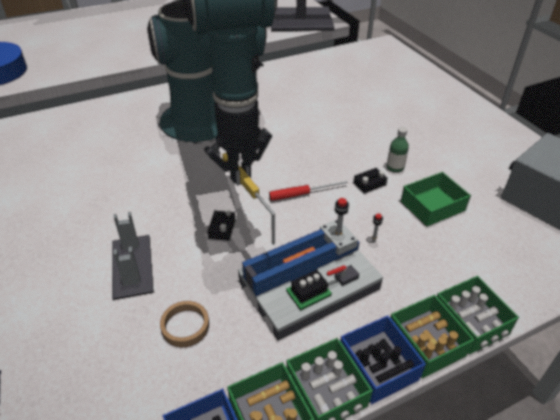

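View pics/d_top.png

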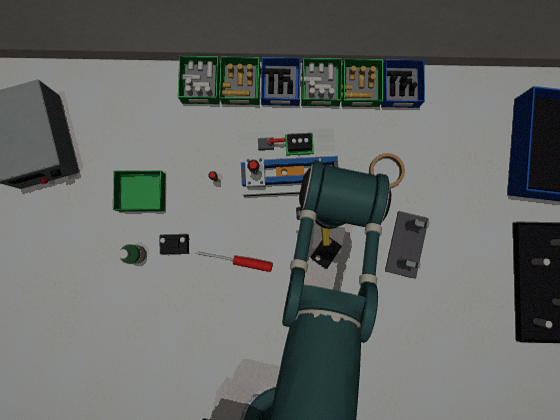

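```bash
python3 - <<'E'
from h import *
b=cv2.imread('pics/d_scene.png');cv2.imwrite('pics/d1.png',cv2.resize(b[140:270,200:350],None,fx=5,fy=5,interpolation=cv2.INTER_CUBIC))
E
```

```text
(no output)
```

View pics/d1.png

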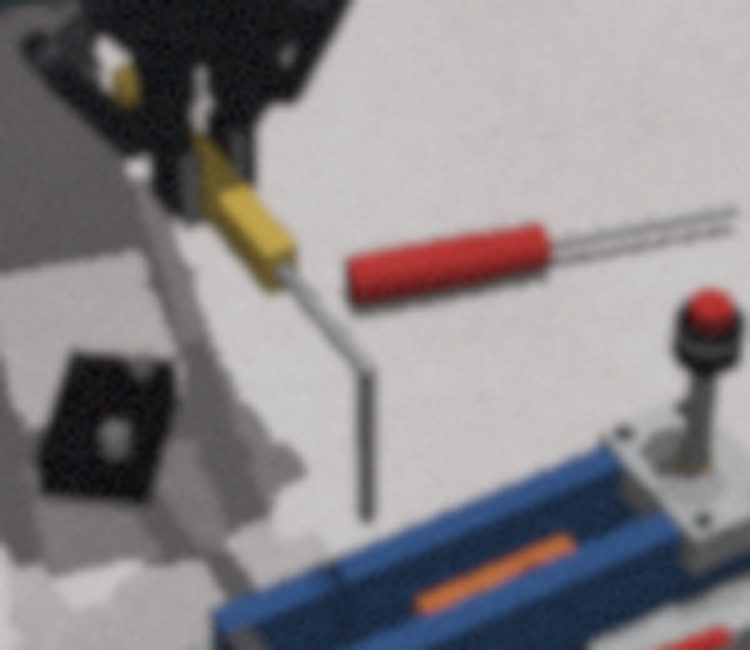

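```bash
python3 - <<'E'
from h import *
S=load('d','scene');W=load('d','wrist')
tip=onz(S,273,243.4,.1274);bend=onz(S,273,213,.206)
print('tip',tip,'bend',bend)
x=.6425-.0716*tip[1];print('slot centre x at tip y',x)
# wrist: bar line at two image rows at z~.206
a=onz(W,278,140,.206);b=onz(W,277.5,20,.206);print(a,b,np.degrees(np.arctan2(*(b-a)[[1,0]])))
# tongue rear in wrist at z .058, bridge and wall edges
for n,(u,v,z) in dict(rear_u=(250,45,.058),rear_l=(250,73,.058),front=(166,58,.058),hole=(190,60,.058),wall_in_far=(200,31,.084),wall_in_near=(200,73,.084),bridgehole=(92,50,.084)).items():print(n,onz(W,u,v,z))
E
```

```text
tip [ 0.64269601 -0.06230946  0.1274    ] bend [ 0.64359206 -0.06235997  0.206     ]
slot centre x at tip y 0.6469613574033993
[ 0.58635456 -0.06600656  0.206     ] [ 0.63090098 -0.06195331  0.206     ] 5.198980251514017
rear_u [ 0.6563675  -0.03615651  0.058     ]
rear_l [ 0.63474581 -0.03746429  0.058     ]
front [0.64029003 0.03463018 0.058     ]
hole [0.64050005 0.01422335 0.058     ]
wall_in_far [ 0.65643547 -0.0007315   0.084     ]
wall_in_near [ 0.62727541 -0.00113986  0.084     ]
bridgehole [0.6363644  0.08169808 0.084     ]
```

```bash
python3 -m jog '[[4,0,0,0,5],[4,0,-20,0,5],[4,0,-40,0,5],[4,0,-60,0,5],[4,0,-72,0,5],[4,0,-80,0,5],[4,0,-80,0,5],[3.5,5,-80,0,5],[3,12,-80,0,5],[3,12,-80,0,5]]' 100
python3 - <<'E'
from h import *
c=snap(['wrist','scene'],'e')
b=cv2.imread('pics/e_scene.png');cv2.imwrite('pics/e1.png',cv2.resize(b[190:320,220:370],None,fx=5,fy=5,interpolation=cv2.INTER_CUBIC))
E
```

```text
time: 5.4
tool_pos: [0.5252, -0.0603, 0.1358]
tcp_rot: [-0.089, 2.179, -2.179]
wrist_force: [-0.2, 0.3, -1.4]
width: 0.144
```

View pics/e1.png

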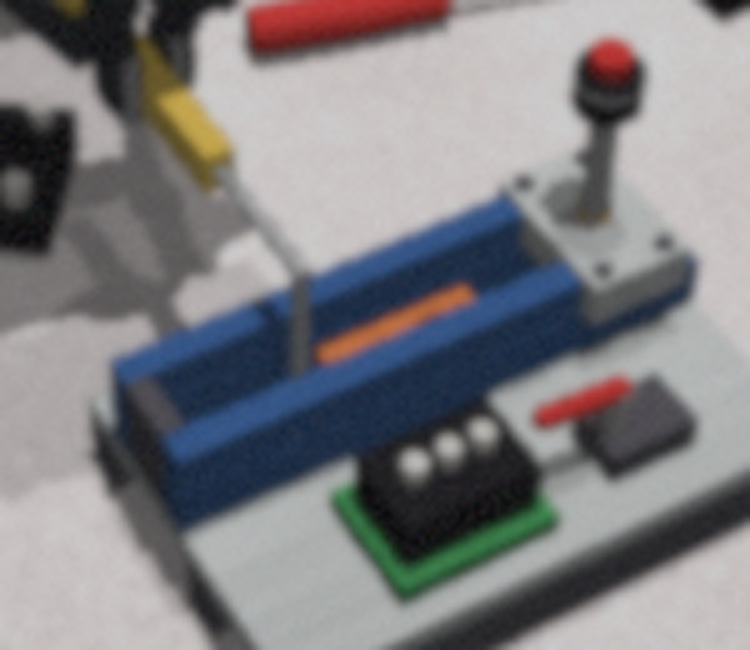

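View pics/e_wrist.png

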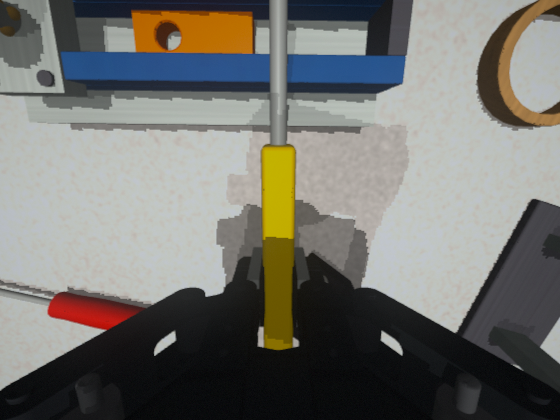

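```bash
python3 -m jog '[[-0.4,6,0,0,5],[-1,14,0,0,5],[-1.7,24,0,0,5],[-2.4,34,0,0,5],[-3.1,44,0,0,5],[-3.8,54,0,0,5],[-4.6,64,0,0,5],[-5,70,0,0,5],[-5.5,76,0,0,5],[-5.5,76,0,0,5]]' 100
python3 - <<'E'
from h import *
c=snap(['wrist','scene'],'f')
b=cv2.imread('pics/f_scene.png');cv2.imwrite('pics/f1.png',cv2.resize(b[190:320,220:370],None,fx=5,fy=5,interpolation=cv2.INTER_CUBIC))
E
```

```text
time: 6.75
tool_pos: [0.5194, 0.0155, 0.1352]
tcp_rot: [-0.089, 2.18, -2.179]
wrist_force: [0.6, -0.2, -1.3]
width: 0.141
```

View pics/f1.png

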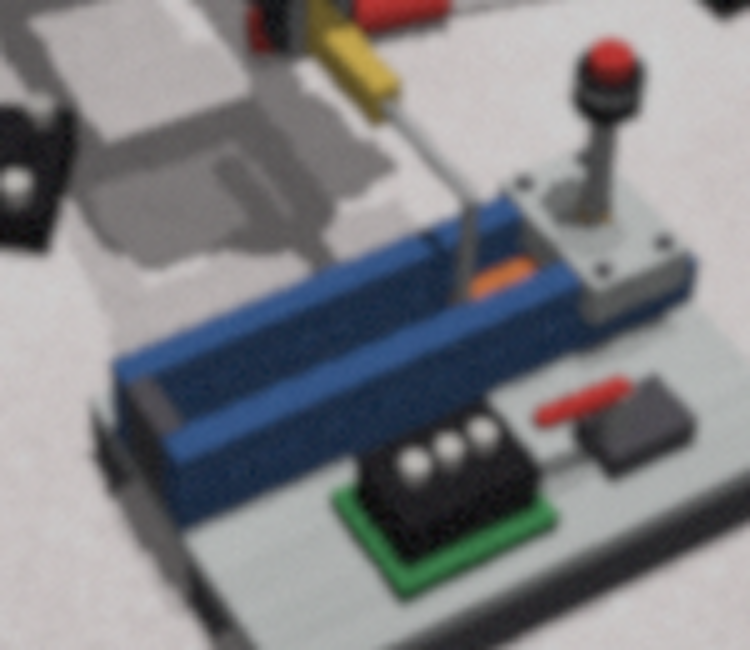

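View pics/f_wrist.png

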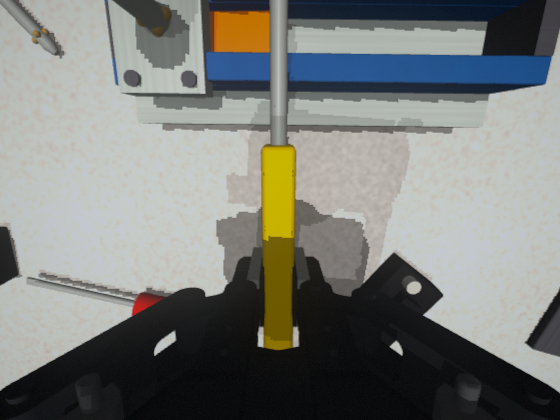

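Tongue is moving along with the leg. Creep the last ~8 mm, past the expected contact, watching the force.

```bash
python3 -m jog '[[-0.1,2,0,0,5],[-0.3,4,0,0,5],[-0.4,6,0,0,5],[-0.5,7,0,0,5],[-0.6,8,0,0,5],[-0.6,9,0,0,5],[-0.7,10,0,0,5],[-0.7,10,0,0,5],[-0.7,10,0,0,5],[-0.7,10,0,0,5]]' 100
```

```text
time: 8.1
tool_pos: [0.5188, 0.0248, 0.1353]
tcp_rot: [-0.089, 2.18, -2.18]
wrist_force: [-1.2, -3.0, -1.5]
width: 0.141
```

```bash
python3 -m jog '[[-0.1,1,0,0,5],[-0.1,2,0,0,5],[-0.2,3,0,0,5],[-0.2,3,0,0,5],[-0.2,3,0,0,5],[-0.2,3,0,0,5],[-0.2,3,0,0,5],[-0.2,3,0,0,5],[-0.2,3,0,0,5],[-0.2,3,0,0,5]]' 100
python3 - <<'E'
from h import *
c=snap(['wrist','scene'],'g')
b=cv2.imread('pics/g_scene.png');cv2.imwrite('pics/g1.png',cv2.resize(b[190:320,220:370],None,fx=5,fy=5,interpolation=cv2.INTER_CUBIC))
E
```

```text
time: 9.35
tool_pos: [0.5186, 0.0269, 0.1353]
tcp_rot: [-0.088, 2.178, -2.182]
wrist_force: [0.2, -7.0, -1.5]
width: 0.147
```

View pics/g_wrist.png

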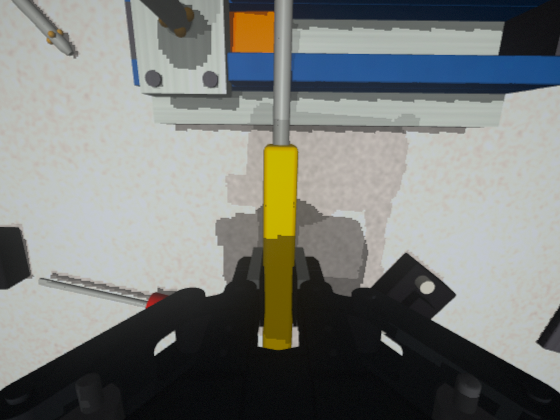

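```bash
python3 -m jog '[[0,-5,0,0,5],[0.5,-12,0,0,5],[1,-20,0,0,5],[1,-20,20,0,5],[1,-20,50,0,5],[1,-20,80,0,5],[1,-20,80,0,5],[1,-20,80,0,5],[1,-20,80,0,5],[1,-20,80,0,5]]' 100
python3 - <<'E'
from h import *
c=snap(['wrist','scene'],'i')
b=cv2.imread('pics/i_scene.png');cv2.imwrite('pics/i1.png',cv2.resize(b[150:320,220:370],None,fx=4,fy=4,interpolation=cv2.INTER_CUBIC))
E
```

```text
time: 10.7
tool_pos: [0.5188, 0.008, 0.2139]
tcp_rot: [-0.091, 2.181, -2.181]
wrist_force: [-0.7, 0.3, -1.9]
width: 0.143
```

View pics/i_wrist.png

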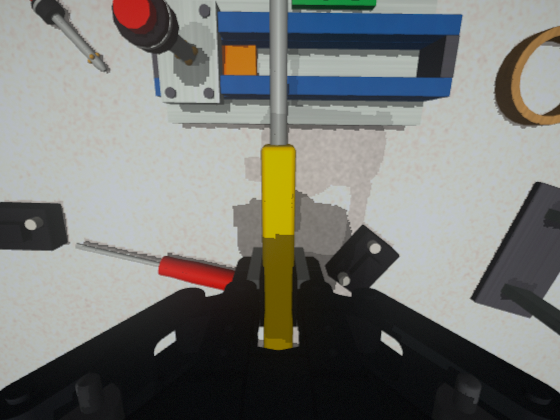

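View pics/i1.png

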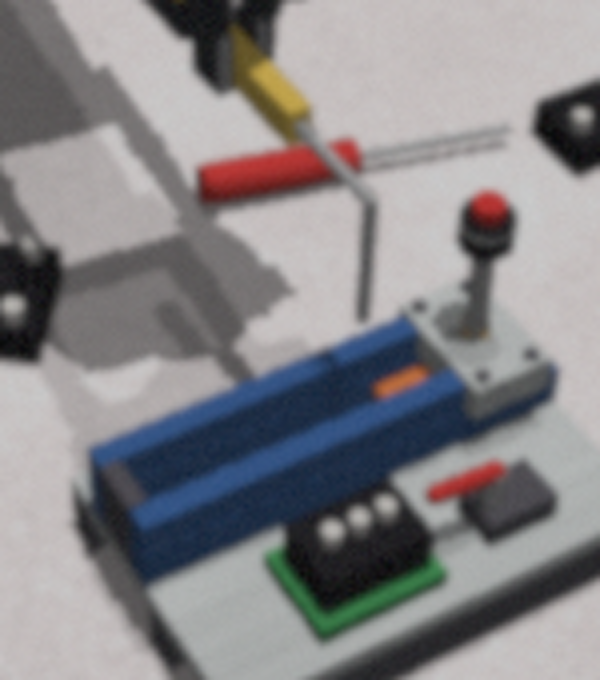

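```bash
python3 - <<'E'
from h import *
W=load('i','wrist');S=load('i','scene')
J=np.array([-.0716,.9974])
for n,(u,v,z) in dict(rear=(256.5,61,.058),bridge=(219,60,.084),bridge2=(220,98,.084)).items():
    X=onz(W,u,v,z);print(n,X)
r=onz(W,256.5,61,.058);b=onz(W,219.5,60,.084);print('bridge-rear along jig y (exp 27mm)',((b-r)[:2]@J)*1000)
tip=onz(S,220+363/4-.4,150+318/4-.4,.1257);print('tip',tip)
# pin
P=tri([(W,131,10),(S,220+490/4-.4,150+207/4-.4)]);print('pin top',P)
E
```

```text
rear [0.64032511 0.03551798 0.058     ]
bridge [0.63371036 0.06205895 0.084     ]
bridge2 [0.60645641 0.06053286 0.084     ]
bridge-rear along jig y (exp 27mm) 26.562167306361403
tip [0.63858485 0.01907705 0.1257    ]
pin top (array([0.63636907, 0.08762944, 0.16920135]), [np.float64(0.4), np.float64(0.4)])
```

```bash
python3 -m jog '[[-4,-40,5,-2,5],[-10,-95,5,-5,5],[-16,-150,5,-8,5],[-24,-205,5,-11,5],[-33,-260,5,-14,5],[-39,-305,5,-16.4,5],[-41,-318,0,-16.4,5],[-41,-318,-40,-16.4,5],[-41,-318,-70,-16.4,5],[-41,-318,-70,-16.4,5]]' 100
python3 - <<'E'
from h import *
c=snap(['wrist','scene'],'j')
b=cv2.imread('pics/j_scene.png');cv2.imwrite('pics/j1.png',cv2.resize(b[180:320,80:220],None,fx=4,fy=4,interpolation=cv2.INTER_CUBIC))
E
```

```text
time: 12.05
tool_pos: [0.4764, -0.3077, 0.1417]
tcp_rot: [-0.209, -2.115, 2.107]
wrist_force: [-0.1, 1.0, -2.0]
width: 0.148
```

View pics/j_wrist.png

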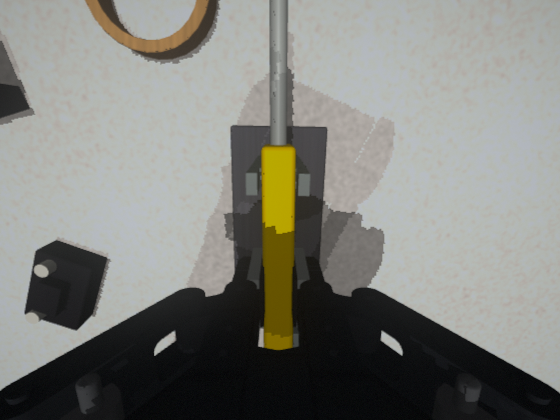

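View pics/j1.png

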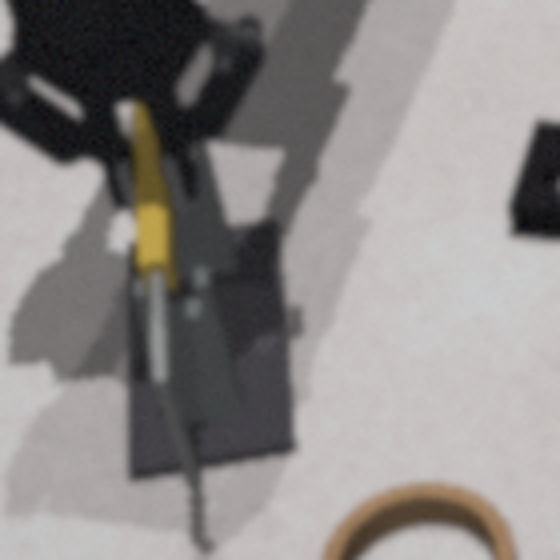

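```bash
python3 -m jog '[[0,0,-12,0,5],[0,0,-24,0,5],[0,0,-33,0,5],[0,0,-36.5,0,5],[0,0,-36.5,0,5],[0,0,-36.5,0,5],[0,0,-36.5,0,5],[0,0,-36.5,0,5],[0,0,-36.5,0,5],[0,0,-36.5,0,5]]' 100
python3 - <<'E'
from h import *
c=snap(['wrist','scene'],'k')
b=cv2.imread('pics/k_scene.png');cv2.imwrite('pics/k1.png',cv2.resize(b[180:320,80:220],None,fx=4,fy=4,interpolation=cv2.INTER_CUBIC))
E
```

```text
time: 13.4
tool_pos: [0.4786, -0.31, 0.1088]
tcp_rot: [-0.217, -2.113, 2.114]
wrist_force: [-0.6, -0.2, -1.7]
width: 0.144
```

View pics/k_wrist.png

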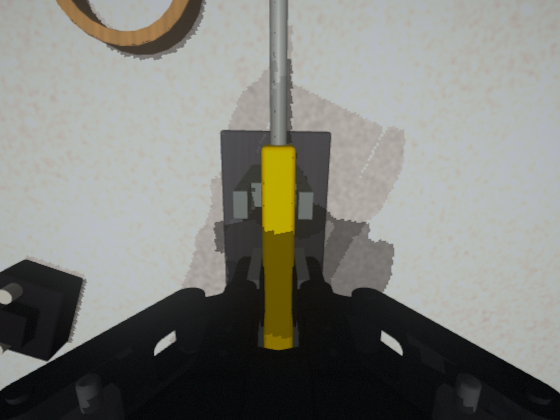

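```bash
python3 -m jog '[[-1.5,1.5,0,0,5],[-1.5,1.5,-2,0,5],[-1.5,1.5,-3,0,5],[-1.5,1.5,-4,0,5],[-1.5,1.5,-4.5,0,5],[-1.5,1.5,-4.5,0,5],[-1.5,1.5,-4.5,0,5],[-1.5,1.5,-4.5,0,5],[-1.5,1.5,-4.5,0,5],[-1.5,1.5,-4.5,0,5]]' 100
```

```text
time: 14.75
tool_pos: [0.4769, -0.3084, 0.1058]
tcp_rot: [-0.217, -2.114, 2.113]
wrist_force: [-5.4, 2.6, 9.4]
width: 0.147
```

```bash
python3 -m jog '[[0,0,1,0,5],[0,0,1,0,14],[0,0,1,0,20],[0,0,1,0,40],[0,0,1,0,45],[0,0,1,0,45],[0,0,1,0,45],[0,0,40,0,45],[0,0,90,0,45],[0,0,130,0,45]]' 100
python3 - <<'E'
from h import *
c=snap(['wrist','scene'],'l')
b=cv2.imread('pics/l_scene.png');cv2.imwrite('pics/l1.png',cv2.resize(b[180:320,80:220],None,fx=4,fy=4,interpolation=cv2.INTER_CUBIC))
E
```

```text
time: 16.0
tool_pos: [0.4774, -0.3087, 0.2363]
tcp_rot: [-0.219, -2.113, 2.115]
wrist_force: [0.1, -0.4, 0.1]
width: 0.527
```

View pics/l_wrist.png

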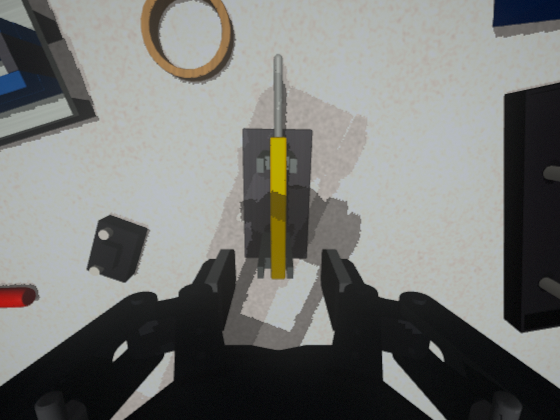

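View pics/l1.png

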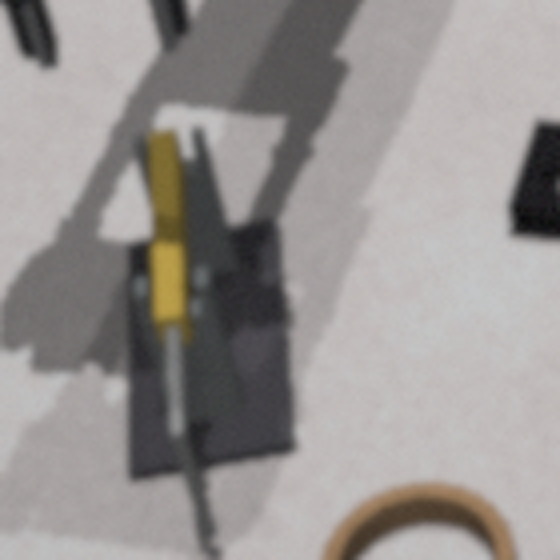

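```bash
python3 -m jog '[[20,45,5,0,40],[40,95,5,0,30],[60,145,5,0,20],[80,195,5,0,10],[100,245,5,0,0],[120,295,5,0,0],[140,345,5,0,0],[155,385,5,0,0],[159.5,395,5,0,0],[159.5,395,5,0,0]]' 60
python3 - <<'E'
from h import *
c=snap(['wrist','scene','top'],'m')
b=cv2.imread('pics/m_scene.png');cv2.imwrite('pics/m1.png',cv2.resize(b[150:290,270:420],None,fx=4,fy=4,interpolation=cv2.INTER_CUBIC))
E
```

```text
time: 17.35
tool_pos: [0.6363, 0.0867, 0.2384]
tcp_rot: [-0.215, -2.113, 2.114]
wrist_force: [-0.2, -0.3, 0.0]
width: -0.0
```

View pics/m_wrist.png

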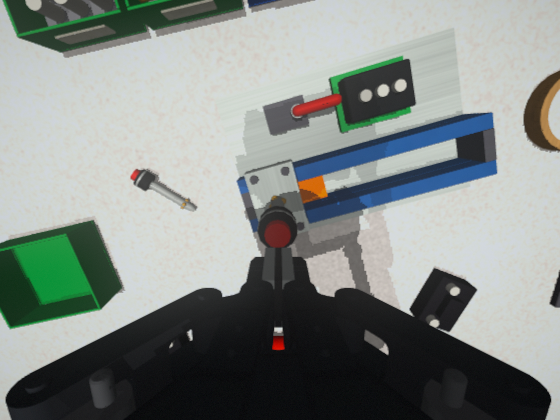

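View pics/m1.png

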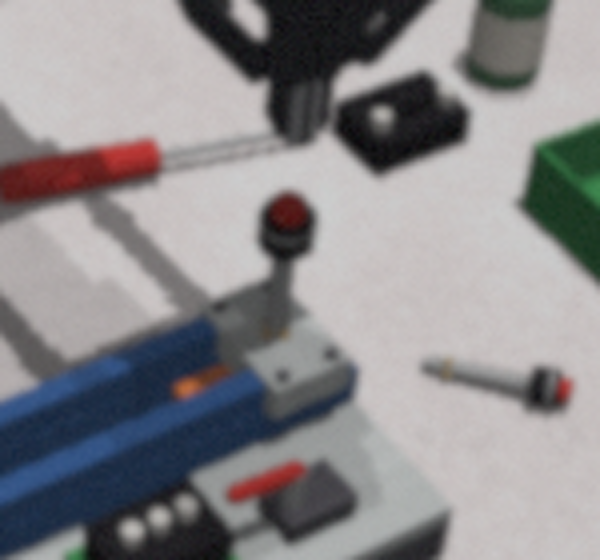

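```bash
python3 - <<'E'
from h import *
ims=[]
for k in 'adefgijklm':
    b=cv2.imread(f'pics/{k}_scene.png')
    if b is None: continue
    r=cv2.resize(b[200:260,350:420],None,fx=2.2,fy=2.2);cv2.putText(r,k,(3,15),0,.5,(0,0,255),1);ims.append(r)
while len(ims)<10: ims.append(ims[0]*0)
cv2.imwrite('pics/small.png',np.vstack([np.hstack(ims[:5]),np.hstack(ims[5:10])]))
E
```

View pics/small.png

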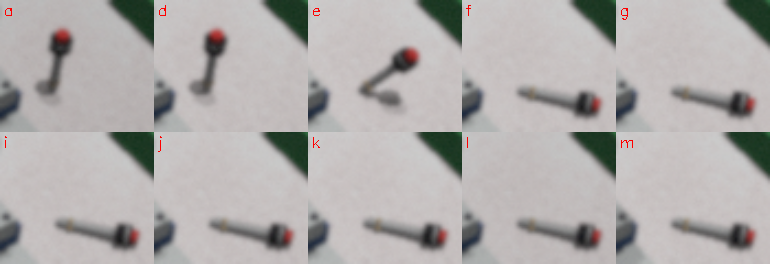

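View pics/m_top.png

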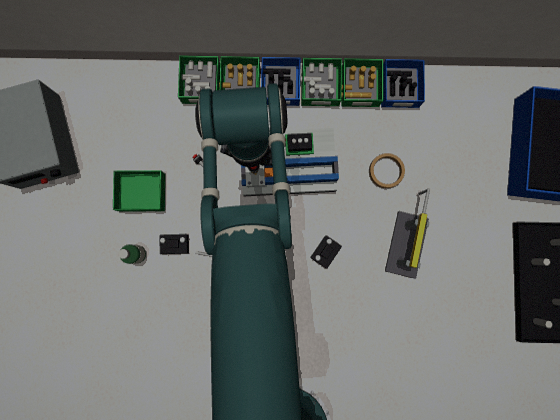

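```bash
python3 - <<'E'
from h import *
W=load('m','wrist');S=load('m','scene')
print(tri([(W,277.5,233),(S,270+289/4-.4,150+210/4-.4)]))
print(onz(W,277.5,233,.172),onz(S,270+289/4-.4,150+208/4-.4,.172))
im=cv2.cvtColor(np.asarray(W['pixels']),cv2.COLOR_RGB2HSV)
m=cv2.inRange(im,(0,120,40),(8,255,255))|cv2.inRange(im,(172,120,40),(180,255,255));m[:215]=0;m[255:]=0;m[:,:255]=0;m[:,300:]=0
r=np.argwhere(m);print(r.min(0),r.max(0),r.mean(0))
E
```

```text
(array([0.63661752, 0.08624878, 0.16792718]), [np.float64(0.37), np.float64(0.37)])
[0.63779821 0.08569899 0.172     ] [0.63943877 0.08453814 0.172     ]
[220 264] [247 290] [233.85361552 277.35978836]
```

```bash
python3 -m jog '[[0.7,-0.5,-15,0,0],[0.7,-0.5,-30,0,0],[0.7,-0.5,-38,0,0],[0.7,-0.5,-42,0,0],[0.7,-0.5,-45,0,0],[0.7,-0.5,-47,0,0],[0.7,-0.5,-49,0,0],[0.7,-0.5,-51,0,0],[0.7,-0.5,-53,0,0],[0.7,-0.5,-53,0,0]]' 60
python3 - <<'E'
from h import *
c=snap(['scene'],'n')
b=cv2.imread('pics/n_scene.png');cv2.imwrite('pics/n1.png',cv2.resize(b[150:290,270:420],None,fx=4,fy=4,interpolation=cv2.INTER_CUBIC))
E
```

```text
time: 18.75
tool_pos: [0.637, 0.086, 0.1857]
tcp_rot: [-0.216, -2.113, 2.113]
wrist_force: [0.8, 0.2, 0.8]
width: -0.0
```

View pics/n1.png

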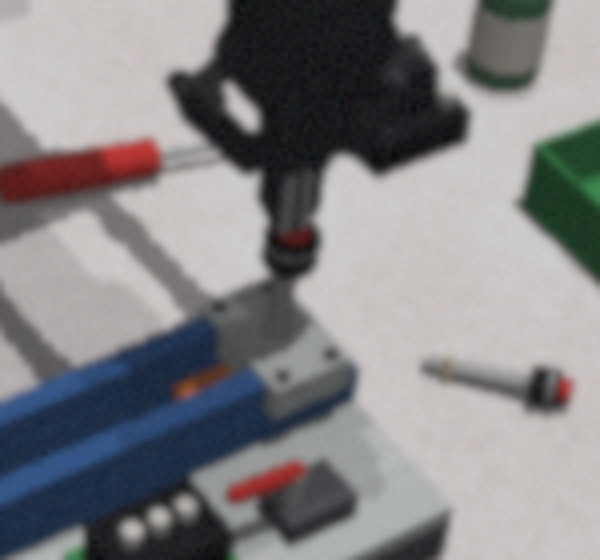

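```bash
python3 -m jog '[[0,0,-7,0,0],[0,0,-14,0,0],[0,0,-21,0,0],[0,0,-28,0,0],[0,0,-35,0,0],[0,0,-42,0,0],[0,0,-48,0,0],[0,0,-53,0,0],[0,0,-56,0,0],[0,0,-58,0,0]]' 60
python3 - <<'E'
from h import *
c=snap(['scene'],'o')
b=cv2.imread('pics/o_scene.png');cv2.imwrite('pics/o1.png',cv2.resize(b[150:290,270:420],None,fx=4,fy=4,interpolation=cv2.INTER_CUBIC))
E
```

```text
time: 20.05
tool_pos: [0.6373, 0.0858, 0.1317]
tcp_rot: [-0.217, -2.113, 2.114]
wrist_force: [-11.6, -2.3, 27.0]
width: 0.001
```

View pics/o1.png

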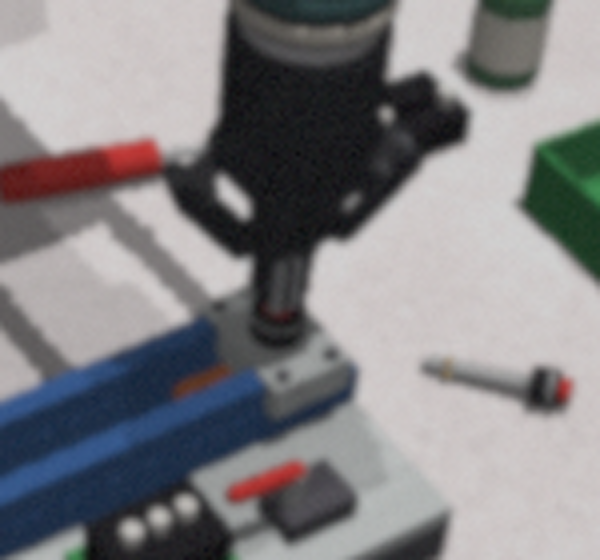

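```bash
python3 -m jog '[[0,0,4,0,0],[0,0,7,0,0],[0,0,12,0,0],[0,0,25,0,0],[0,0,50,0,0],[0,-20,90,0,0],[-20,-60,120,0,0],[-50,-110,130,0,0],[-80,-160,130,0,0],[-100,-200,130,0,0]]' 60
python3 - <<'E'
from h import *
c=snap(['scene','top','wrist'],'p')
b=cv2.imread('pics/p_scene.png');cv2.imwrite('pics/p1.png',cv2.resize(b[190:310,270:400],None,fx=5,fy=5,interpolation=cv2.INTER_CUBIC))
print(bot.read_state()['wrist_force'])
E
```

```text
time: 21.35
tool_pos: [0.5365, -0.1156, 0.2593]
tcp_rot: [-0.22, -2.114, 2.115]
wrist_force: [0.0, -0.4, -0.6]
width: 0.001
[ 0.46191534  1.05878612 -0.46591813]
```

View pics/p1.png

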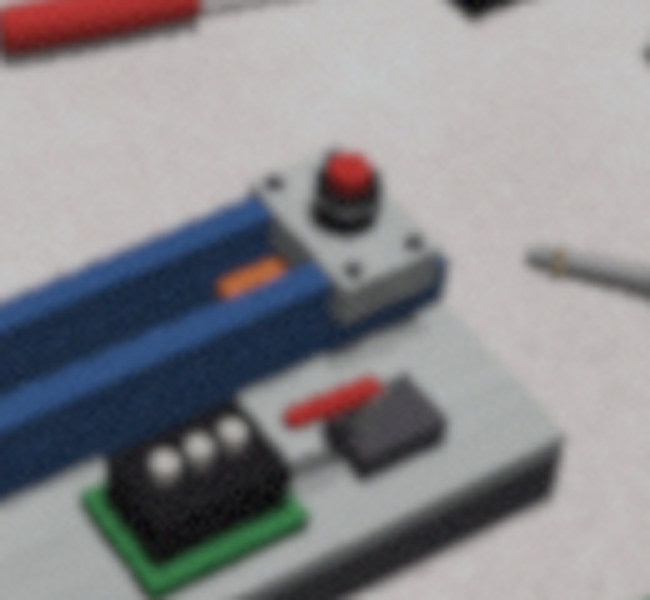

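View pics/p_scene.png

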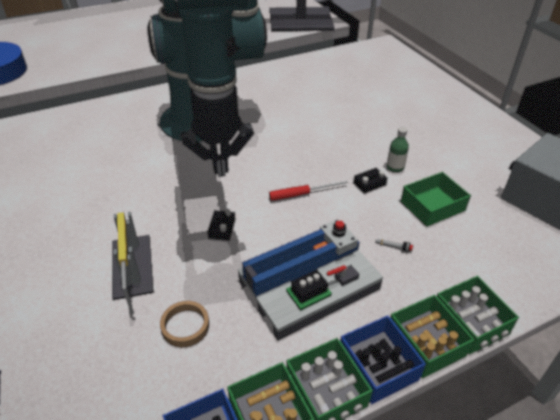

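View pics/p_wrist.png

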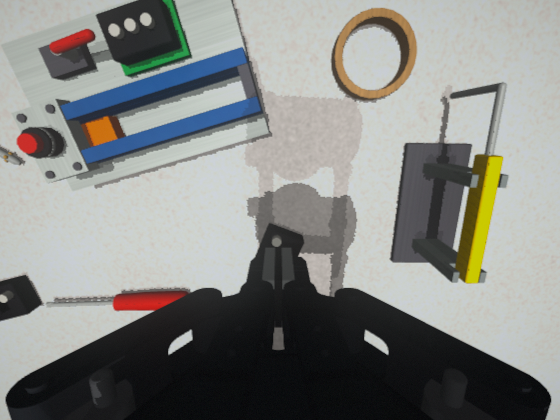

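```bash
python3 - <<'E'
from h import *
W=load('p','wrist');S=load('p','scene');A=load('a','scene')
print('pin top',tri([(W,28,144),(S,270+351/5-.4,190+160/5-.4)]))
for c in(A,S):
    im=cv2.cvtColor(np.asarray(c['pixels']),cv2.COLOR_RGB2HSV);m=cv2.inRange(im,(22,120,60),(35,255,255));m[:,:100]=0;m[:,150:]=0;m[280:]=0
    r=np.argwhere(m);print(r.min(0),r.max(0),r.mean(0),len(r))
d=cv2.absdiff(np.asarray(A['pixels']),np.asarray(S['pixels'])).max(2)
for n,(u,v) in dict(modA=(222,225),modB=(370,180),driver=(300,192),bottle=(398,150),bin=(435,198),tape=(185,322)).items():print(n,(d[v-20:v+20,u-25:u+25]>60).sum())
E
```

```text
pin top (array([0.63559267, 0.08705007, 0.11285563]), [np.float64(1.33), np.float64(1.33)])
[214 118] [263 126] [238.53229974 121.95090439] 387
[214 117] [262 126] [238.33333333 121.63756614] 378
modA 375
modB 1
driver 0
bottle 0
bin 0
tape 0
```

```bash
python3 - <<'E'
from h import *
for k in 'ap':
    im=cv2.cvtColor(np.asarray(load(k,'scene')['pixels']),cv2.COLOR_RGB2GRAY)[205:245,200:245];r=np.argwhere(im<40);print(r.mean(0),len(r))
bot.finish_job()
E
```

```text
[20.60592255 20.58542141] 439
[20.95081967 20.6352459 ] 488
the job is handed in; nothing more can be done
```

The job is done and handed in at about 21.5 s. The rod pushed the tongue home against the stop, then went back in its rest. After that I pressed the larger pin down by its button until the head sat on the bridge, and let go.

**Last checks**
- **Tongue:** the stop took about 7 N through the rod. The rear face lies 26.6 mm behind the bridge edge, against 27 mm expected.
- **Rod:** its handle is within 0.3 px of its starting place in the scene picture, so it hangs as it did before.
- **Pin:** the fingertips reached z of about 107 mm with the button fully pressed. The force peaked at 27 N with the head seated. After release the button's top measured 112.9 mm, against 112 mm expected, so it has sprung up. The balls under the plate can't be seen, so their locking is inferred from that.
- **Listed bystanders:** all are unchanged in the pictures. module_a differed only because the arm's shadow fell on it, and its position matches.

**Disagreements**
- **Smaller pin:** the smaller, unlisted look-alike pin toppled onto the bench. It was already tipping at 5.4 s while the gripper was over 20 cm away, and nothing touched it, so I left it lying.
- **Calibration:** a few measurements from two cameras disagreed by up to about 3 mm, but none of these affected a grasp or fit.

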